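# Pack the tin into the lunch box with the squeeze clasp

## Task

Pack the tin of fish for lunch: squeeze the two orange side tabs of the lunch box's front clasp together so that the lid springs free, swing the lid fully open until it stands back on its stop by itself, and lay the tin flat in the large empty compartment. Then swing the lid down again and press its front until the clasp snaps shut on both sides. Do not shove the lunch box about or tip it, keep the mandarin in its compartment, and leave the apple, the glass and the white mug where they stand.

Things in the scene. Friction and masses are not known exactly. Their poses are not given: they have to be found in the camera images.
- lunch_box: Loose plastic lunch box, about 0.8 kg, on the counter: dark teal tub, pale teal lid. Origin: centre of the tub's underside; x from front (facing the robot) to back, y left, z up. All mm below are in this frame. Tub x -65 to 65, y -95 to 95, 58 high; walls and floor 4. Shut, the lid's plate covers x -68 to 68, y -98 to 98, z 58 to 68; its flat top front is where to press.
- clasp (a point): Middle of the clasp housing's top (x -85, y 0, z 60 of the box). The teal housing sticks out of the tub's front: x -65 to -104, y -17 to 17, z 28 to 60. An orange tab sits on either side. The shut lid's nose, a 28 wide flat strip, lies over it at z 62 to 68, out to x -115. A tongue (14 by 18, 29 long) hangs from the nose at x -92 to -78 and drops into the housing.
- divider (a point): Middle of the upright divider's top edge (x 0, y -32.5, z 50 of the box). It parts a large empty compartment (y -31 to 91, x -61 to 61) from a small one (y -91 to -34) that holds a mandarin. Posts of the spring pins that push the lid up stand in the inside at x 40 to 53, beyond |y| = 78.
- lid (a joint): Lid angle about the hinge at the back of the box, rad: 0 shut, grows as the front rises, 1.8 open, leaning back on its stop, staying by its weight. Lid 0.1 kg, damped. Latched about 0.01. Freed, spring pins lift it to about 0.21 (nose 38 mm up); left between 0.21 and 1.5 it sinks slowly to 0.21. Pressing its front down (7 to 15 N) makes both catches snap.
- tab_left (a joint): Travel of the orange tab on the clasp's left (+y) side, m: 0 = out (spring, about 1.6 N), grows as it is pushed in toward the middle, 0.0065 = fully in (about 4.2 N). It lets go of the lid from about 0.0045. Either tab alone holds the lid: both must be in at the same time. Both come out again when the lid has snapped.
- tab_right (a joint): The same for the orange tab on the right (-y) side.
- tab_left_face (a point): Middle of the left tab's outer pressing face when out: x -85, y +31, z 48 of the box (this point does not move with the tab). Face 26 (x) by 20 (z); 62 from face to face, 49 with both pushed in. Nothing stands below or outside the tabs, so a finger can come down from above on each side.
- tab_right_face (a point): The same for the right tab, at y -31.
- lid_hinge (a point): Middle of the lid's hinge axis: x 70, y 0, z 60 of the box; the axis runs along the box's y. Open at 1.8 rad, the nose's end stands about 240 mm above the counter, 42 mm behind this axis; the lid is 8 mm thick behind the plane through its axis.
- lid_nose (a point): Point on the underside of the lid's nose, moving with the lid, 180 mm from the hinge axis and 5 mm short of the nose's end. The nose is 28 wide, 6 thick and runs 47 out from the lid's front edge; the tongue begins 18 in from this point. Once the lid is free, the nose can be hooked from below or held across its width from above to swing the lid up.
- big_compartment (a point): Middle of the large compartment's floor: x 0, y 30, z 4 of the box. Compartment 122 by 122, rim 54 above the floor.
- tin: Flat fish tin with a blue top, 63 mm wide (its x) by 105 mm long (its y) by 29 mm high, 0.1 to 0.2 kg; origin at the centre of its underside, z up. Stands flat on the counter to the left of the lunch box. Grasp it across its 63 mm width; the sides lean in slightly toward the bottom (60 by 100 mm collider).
- mandarin: Loose orange mandarin, 52 mm across, 42 mm high, origin at its underside (it may roll), lying in the lunch box's small compartment. Bystander.
- apple: Red apple, 75 mm across, 66 mm high, loose, left of the tin. Bystander.
- glass: Drinking glass, 78 mm across, 94 mm high, loose, behind the tin. Bystander.
- mug: White mug with thin brown rings, 82 mm across, 112 mm with its handle, 94 mm high, loose, right of the lunch box. A teal mug farther back belongs to the room. Bystander.
Things that resemble listed ones, but are neither listed nor needed, are in the scene too. There is more than one size of the tin; the one meant has the size given above.

How it is judged:
By the outcome, as a careful person would: the job done as asked, in the order asked, and still so for the second after the job is handed in, with the robot touching nothing.
It also fails if it takes over 72 s, if anything falls off the work surface, if the arm or the gripper's body presses on something with over 40 N, if the wrist force passes 120 N, or if a joint passes its speed limit or range.

## Robot

A 7-joint arm with a two-finger parallel gripper is mounted at the origin on a cart in front of the work surface, level with it; the furniture and walls round the work are solid. World frame = base frame: x ahead of the robot, y to its left, z up, the work surface at z = 0. Lengths are in mm, angles in rad, forces in N, time in s.
With the tool pointing down it reaches from about 400 to 875 mm from the base axis. Payload 4.4 kg.
Tool frame: the origin (TCP) lies at the very end of the fingers, on their centre line; the grasp point (between the pads) lies 19 mm behind it; z points along the fingers, y is the line along which they close (so a half turn about z gives the same grasp; the last joint's range is limited). The gripper opens to 85 mm and grips with 20 to 120 N. Pads are 22 mm wide; open, the fingers measure 114 mm over their backs; the gripper's body (76 mm by 85 mm) begins 54 mm behind the grasp point. The pads swing forward as they close: fully open they stand 13 mm farther back than shut.
Start: joints at [1.231, 0.628, 0.038, 1.517, -0.027, 0.996, -0.02], TCP at [175.782, -625.794, 231.313] pointing down, gripper open.
Joint ranges: [-3.06, 3.06], [-0.37, 2.12], [-1.25, 1.32], [0.18, 2.47], [-1.1, 4.24], [0.23, 1.98], [-2.94, 2.94]. Speed limits (rad/s): [2.57, 2.57, 3.14, 3.14, 3.14, 3.14, 3.14].

## Interface

Orientations are given as a unit quaternion [w, x, y, z].
In Python, from workcell import robot gives the robot as it stands.
- The arm moves only by the tool apply_moves, never from a script. Its argument "moves" is a list that holds one entry, the list of rows, each a list of 5 numbers: the opening, from -1 (shut) to 1 (fully open), then the shift along the tool's x, y, z in m, then the turn about the tool's z in degrees. In form: [[[claw, dx, dy, dz, roll], ...]]. A call has 1 to 5 rows; each row shifts and turns the commanded pose from where the row before left it, along the tool's axes as they then stand; what a row does not reach is not made up. A row lasts 1/10 s, in which the tool goes at most 50 mm and 8.59 degrees, less where a joint would pass 70% of its speed; a pose out of reach is approached as far as the arm can. A call is refused whole if a number of a shift passes 0.05 or a number of a turn 8.59, either way. A call with a gripper value outside its range is refused whole. The fingers move at their own pace and stop on an object; the grip force is fixed at half the most. Time passes only in rows, so rows that do not move let the fingers close. It gives the time, the measured TCP pose, the force, the opening and the grip force at its end, in the units of the state.
- robot.observe(): the state, without advancing time (a new reading comes with each control period).
- robot.grab_frame(name): name is "scene" or "top" or "wrist"; returns (picture, depth): 400x640x3 uint8, blue, green, red; 400x640 float32, mm along the optical axis (not along the pixel's ray), 0 where there is no reading.
- robot.camera_info(name): a dict with "vertical_fov" (degrees; the focal length in pixels is half the picture's height over the tangent of half this angle, whatever the lens; pixels are square), "cx", "cy" (the principal point, pixels), "D" ([k1, k2, p1, p2, k3] as OpenCV has them; the pictures are not rectified), "origin" and "rotation" of the camera in the world; the wrist camera has in their place "hand_eye" (4x4, takes a point from camera to tool coordinates, whose origin is the TCP and whose axes are the flange's). Camera axes: x right, y down, z forward; pixel columns grow to the right and rows downward; lengths in mm; the calibration is good to about 2 mm. A picture is of the moment at which its call begins: read the wrist's pose just before it. camera_info takes no time and is no camera call.
- robot.close_job(): hands the job in; it is judged then, once.
Trained networks look in the newest picture that a camera, given by its name, has taken for a name from the list of things; names that differ only in an ending like _2 or _b are one class to them, and where a whole thing is asked for, a point or a joint stands for the part that bears it (a point fixed in the world has none). Each returns a list of dicts, best first, with "conf" (0 to 1); they miss things now and then, are a little off and sometimes report something else, mostly with a low value. They report only what shows in the picture. A call takes as long as a camera call. They do not tell look-alikes from the thing itself.
- robot.outline_of(camera, query): "region" (400x640 bool, what is visible of it) and "bbox" ([left, top, width, height] in pixels, round what is visible of it).
- robot.mark_of(camera, query): "centre" ([column, row] in pixels: a listed point, or the origin of a listed thing).
The state is a dict: "time": time; "q": joint angles; "qvel": joint speeds; "effort": joint torques, N m; "ee_pos": TCP position; "tool_rot": TCP orientation; "wrist_force": force on the tool from outside, world axes, zero at the start; "ft_torque": the same for the moment, N m; "opening": finger opening in mm; "finger_force": force on a finger pad.
Only numpy, scipy, OpenCV 4.12 (cv2) and the standard library are available. Lean on these libraries where they do the work, as an engineer would, in place of code of your own. Each camera call takes 0.05 s, during which the arm holds its last target. There are 200 camera calls.

## Working session

There is one attempt and no reset: what is moved stays moved. The work goes in short steps, Python scripts to look and compute and a tool call to move; the robot and the scene stay as the last step left them, time stands still between calls to the robot, and variables do not carry over. Pictures are saved under pics/ and viewed, at most 10 in all, crops included, and the job is handed in when it is done.

Besides the shell and the picture viewer there is one more tool, called after "Emit:" by a JSON object that holds its "op" and its "data", one argument or row to a line. apply_moves: Moves the arm, as the interface text tells. Its arguments: {"type":"object","properties":{"moves":{"type":"array"}},"required":["moves"]}

```bash
mkdir -p pics; cat > h.py <<'E'
from workcell import robot
import numpy as np, cv2
from scipy.spatial.transform import Rotation as R
def cam(name):
    i=robot.camera_info(name); f=200/np.tan(np.radians(i["vertical_fov"])/2)
    K=np.array([[f,0,i["cx"]],[0,f,i["cy"]],[0,0,1.]]); D=np.array(i["D"],float)
    if "hand_eye" in i:
        s=robot.observe(); w,x,y,z=s["tool_rot"]; T=np.eye(4); T[:3,:3]=R.from_quat([x,y,z,w]).as_matrix(); T[:3,3]=s["ee_pos"]
        T=T@np.array(i["hand_eye"])
    else:
        T=np.eye(4); T[:3,:3]=np.array(i["rotation"]).reshape(3,3); T[:3,3]=i["origin"]
    return K,D,T
def pts(c,px,d):
    K,D,T=c; n=cv2.undistortPoints(np.array(px,float).reshape(-1,1,2),K,D).reshape(-1,2)
    d=np.array(d,float).reshape(-1,1)
    return (np.hstack([n,np.ones_like(d)])*d)@T[:3,:3].T+T[:3,3]
def onz(c,px,z):
    K,D,T=c; n=cv2.undistortPoints(np.array(px,float).reshape(-1,1,2),K,D).reshape(-1,2)
    r=np.hstack([n,np.ones((len(n),1))])@T[:3,:3].T
    return T[:3,3]+r*((z-T[2,3])/r[:,2:3])
def proj(c,P):
    K,D,T=c; Ti=np.linalg.inv(T); q=cv2.Rodrigues(Ti[:3,:3])[0]
    return cv2.projectPoints(np.array(P,float).reshape(-1,1,3),q,Ti[:3,3],K,D)[0].reshape(-1,2)
def cloud(c,d,mask=None):
    m=(d>0) if mask is None else (d>0)&mask
    v,u=np.nonzero(m); return pts(c,np.c_[u,v],d[v,u])
E
python3 - <<'E'
from h import *
s=robot.observe(); print(s)
for n in ("scene","top"):
    im,d=robot.grab_frame(n); cv2.imwrite(f"pics/{n}0.png",im); c=cam(n); print(n,c[2].round(2).tolist(),c[0][0,0],d.shape)
    np.save(n+"_d.npy",d); cv2.imwrite(n+"_im.png",im)
    for q in ("lunch_box","clasp","divider","lid_hinge","lid_nose","tab_left_face","tab_right_face","big_compartment","tin","mandarin","apple","glass","mug"):
        m=robot.mark_of(n,q)[:3]; o=robot.outline_of(n,q)[:3] if q in("tin","lunch_box","mug","glass","apple") else []
        print(q,[(np.round(a["centre"]).tolist(),round(a["conf"],2)) for a in m],[(a["bbox"],round(a["conf"],2)) for a in o])
E
```

```text
{'time': 0.0, 'q': array([ 1.23120231,  0.62932766,  0.03845161,  1.51837294, -0.0269873 ,
        0.99630836, -0.01997145]), 'qvel': array([-0.00065764, -0.00034718, -0.00083313, -0.00034348, -0.00083353,
       -0.00110898, -0.00148406]), 'effort': array([ 4.35796237e-04, -5.63400435e+01,  1.22665823e+00, -1.93437159e+01,
        1.10451481e-02,  1.05519631e-02, -6.77296171e-06]), 'ee_pos': array([ 175.59946096, -625.17748862,  230.3996624 ]), 'tool_rot': array([-9.37150729e-04,  9.90641904e-01,  1.36483393e-01, -1.49593705e-04]), 'wrist_force': array([-0.04317829, -0.06689965, -0.83766323]), 'ft_torque': array([ 0.01551607, -0.02465925, -0.01411482]), 'finger_force': 0.0, 'opening': 85.22887953251404}Traceback (most recent call last):
  File "<stdin>", line 4, in <module>
  File "h.py", line 11, in cam
    T=np.eye(4); T[:3,:3]=np.array(i["rotation"]).reshape(3,3); T[:3,3]=i["origin"]
                          ~~~~~~~~~~~~~~~~~~~~~~~~~~~~~~~^^^^^
ValueError: cannot reshape array of size 4 into shape (3,3)
```

```bash
sed -i 's/T\[:3,:3\]=np.array(i\["rotation"\]).reshape(3,3)/w,x,y,z=i["rotation"]; T[:3,:3]=R.from_quat([x,y,z,w]).as_matrix()/' h.py
python3 - <<'E'
from h import *
for n in ("scene","top"):
    im,d=robot.grab_frame(n); cv2.imwrite(f"pics/{n}0.png",im); c=cam(n); print(n,c[2].round(2).tolist(),c[0][0,0],d.shape)
    np.save(n+"_d.npy",d); cv2.imwrite(n+"_im.png",im)
    for q in ("lunch_box","clasp","divider","lid_hinge","lid_nose","tab_left_face","tab_right_face","tin","apple","glass","mug"):
        m=robot.mark_of(n,q)[:3]; o=robot.outline_of(n,q)[:3] if q in("tin","lunch_box","mug") else []
        print(q,[(np.round(a["centre"]).tolist(),round(a["conf"],2)) for a in m],[(a["bbox"],round(a["conf"],2)) for a in o])
print(robot.observe()["time"])
a=cv2.imread("pics/scene0.png");b=cv2.imread("pics/top0.png")
cv2.imwrite("pics/both.png",np.vstack([a,b])[:, :][:, :] if 0 else cv2.resize(np.vstack([a,b]),(480,600)))
E
```

```text
scene [[-0.81, -0.38, 0.44, -129.11], [-0.59, 0.54, -0.6, 702.52], [-0.01, -0.75, -0.66, 1035.11], [0.0, 0.0, 0.0, 1.0]] 482.36111537497936 (400, 640)
lunch_box [([382.0, 162.0], 0.74), ([356.0, 206.0], 0.6)] [([319.8, 170.6, 70.4, 60.5], 0.57), ([209.0, 242.3, 33.6, 40.8], 0.21)]
clasp [([374.0, 209.0], 0.58)] []
divider [([367.0, 194.0], 0.87)] []
lid_hinge [([344.0, 184.0], 0.61), ([301.0, 264.0], 0.58)] []
lid_nose [([380.0, 212.0], 0.67), ([384.0, 206.0], 0.29)] []
tab_left_face [([366.0, 218.0], 0.81)] []
tab_right_face [([383.0, 204.0], 0.84)] []
tin [([299.0, 264.0], 0.84), ([328.0, 243.0], 0.82)] [([317.1, 230.4, 22.4, 22.0], 0.86), ([280.3, 247.8, 41.0, 27.2], 0.75)]
apple [([239.0, 303.0], 0.97), ([380.0, 206.0], 0.59)] []
glass [([227.0, 273.0], 0.67), ([298.0, 265.0], 0.26)] []
mug [] [([371.4, 136.0, 24.3, 32.1], 0.71)]
top [[-0.01, -0.99, 0.12, 347.12], [-1.0, 0.01, 0.02, -186.92], [-0.02, -0.12, -0.99, 1160.14], [0.0, 0.0, 0.0, 1.0]] 392.34032745006186 (400, 640)
lunch_box [([348.0, 210.0], 0.79)] [([311.4, 179.1, 81.1, 72.8], 0.62)]
clasp [([348.0, 240.0], 0.6)] []
divider [([364.0, 213.0], 0.93)] []
lid_hinge [([359.0, 185.0], 0.81)] []
lid_nose [([348.0, 251.0], 0.82)] []
tab_left_face [([334.0, 238.0], 0.76), ([368.0, 212.0], 0.56), ([358.0, 188.0], 0.25)] []
tab_right_face [([359.0, 243.0], 0.97)] []
tin [([250.0, 213.0], 0.83), ([290.0, 218.0], 0.6)] [([278.5, 209.3, 23.2, 20.2], 0.77), ([238.3, 195.0, 27.8, 35.4], 0.76), ([315.3, 178.9, 75.5, 73.3], 0.31)]
apple [([188.0, 200.0], 0.73), ([347.0, 209.0], 0.68), ([443.0, 190.0], 0.25)] []
glass [([206.0, 162.0], 0.83)] []
mug [([443.0, 188.0], 0.73)] [([430.5, 176.9, 36.2, 29.3], 0.57), ([316.9, 179.4, 78.6, 72.9], 0.54)]
1.55
```

View pics/top0.png

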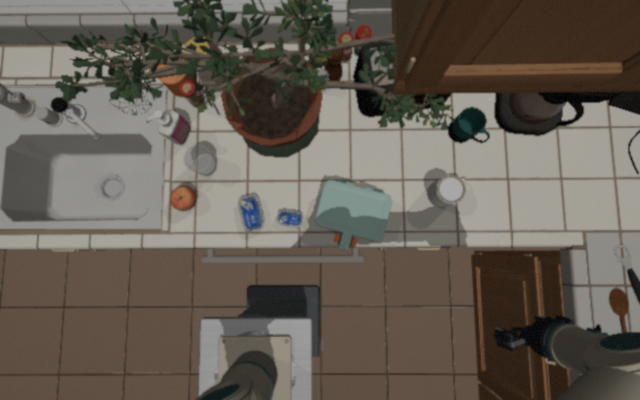

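View pics/scene0.png

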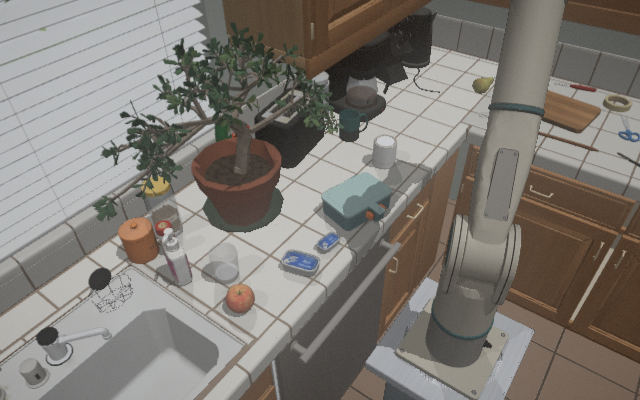

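The top view shows candidates for the tin: a large one at (250,213) and a small one at (290,218). The orange clasp is at (346,240). The white mug is at (450,190) and the teal mug at (468,125). By size, the 105 mm tin is the large one.

```bash
python3 - <<'E'
from h import *
im=cv2.imread("top_im.png"); 
for n in("top","scene"):
    c=cam(n); d=np.load(n+"_d.npy"); P=cloud(c,d); print(n,"valid",len(P))
    tab=P[(P[:,0]>350)&(P[:,0]<700)&(P[:,1]>-500)&(P[:,1]<150)&(abs(P[:,2])<12)]; print("table z",np.median(tab[:,2]))
    a=P[(P[:,2]>58)&(P[:,2]<82)&(P[:,0]>300)&(P[:,0]<760)&(P[:,1]>-370)&(P[:,1]<-60)]
    print("lid z",np.percentile(a[:,2],[5,50,95]),"minrect",cv2.minAreaRect(a[:,:2].astype(np.float32)),len(a))
    b=P[(P[:,2]>18)&(P[:,2]<36)&(P[:,0]>350)&(P[:,0]<650)&(P[:,1]>-20)&(P[:,1]<130)]
    print("tins",cv2.minAreaRect(b[:,:2].astype(np.float32)),len(b))
    for x0,x1,y0,y1 in((-40,60,0,0),):pass
c=cam("top")
print("marks", onz(c,[[348,251],[359,185],[348,240],[364,213]],65).round(), onz(c,[[334,238],[359,243]],48).round(), onz(c,[[250,213],[290,218]],0).round())
# colour outline of tin
for (x0,x1,y0,y1) in((232,268,188,236),(275,305,205,230)):
    hsv=cv2.cvtColor(im,cv2.COLOR_BGR2HSV)[y0:y1,x0:x1]; m=(cv2.inRange(hsv,(95,80,60),(130,255,255)))
    v,u=np.nonzero(m); Q=onz(c,np.c_[u+x0,v+y0],29)[:,:2].astype(np.float32); print("tin",cv2.minAreaRect(Q))
# lid colour
hsv=cv2.cvtColor(im,cv2.COLOR_BGR2HSV); print(hsv[210,350],hsv[240,346],hsv[225,330])
cv2.imwrite("pics/crop.png",cv2.resize(im[160:265,230:400],None,fx=4,fy=4,interpolation=cv2.INTER_CUBIC))
E
```

```text
top valid 254958
table z 0.5484712022844178
lid z [64.32384687 68.45024874 72.18560666] minrect ((546.3778686523438, -305.32208251953125), (195.0119171142578, 414.202880859375), 75.0556869506836) 3576
tins ((524.4708251953125, 55.05779266357422), (250.5274200439453, 149.2998809814453), 0.281266987323761) 772
scene valid 254425
table z -1.0727507491440065
lid z [61.67884948 66.80174207 71.30644409] minrect ((545.974365234375, -282.744140625), (371.0146179199219, 322.753662109375), 24.214101791381836) 2097
tins ((521.3062133789062, 33.33673095703125), (248.4533233642578, 150.08148193359375), 10.697251319885254) 690
marks [[ 344. -265.   65.]
 [ 528. -299.   65.]
 [ 374. -266.   65.]
 [ 449. -311.   65.]] [[ 380. -227.   48.]
 [ 366. -298.   48.]] [[457.  20.   0.]
 [442. -99.   0.]]
tin ((454.4737548828125, 13.120803833007812), (89.46459197998047, 47.178565979003906), 13.742748260498047)
tin ((439.320068359375, -101.16416931152344), (59.80048751831055, 32.35035705566406), 82.4866714477539)
[ 81  34 144] [ 78  38 101] [78 39 97]
```

View pics/crop.png

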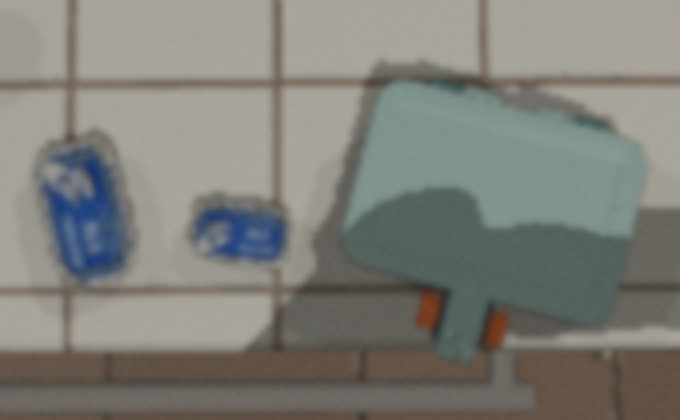

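Crop: the large tin is at (85,210) and the small one, not wanted, at (240,230). The lid nose is at (465,330) with orange tabs at (428,310) and (497,328). Large tin chosen.

```bash
cat >> h.py <<'E'
from scipy.optimize import least_squares
def fitlid(P,z0=60,z1=78,g=2.0,box=(330,600,-400,-150)):
    a=P[(P[:,2]>z0)&(P[:,2]<z1)&(P[:,0]>box[0])&(P[:,0]<box[1])&(P[:,1]>box[2])&(P[:,1]<box[3])]
    G=np.zeros((int((box[1]-box[0])/g),int((box[3]-box[2])/g)),np.uint8)
    G[((a[:,0]-box[0])/g).astype(int),((a[:,1]-box[2])/g).astype(int)]=255
    G=cv2.morphologyEx(G,cv2.MORPH_CLOSE,np.ones((5,5),np.uint8)); G=cv2.morphologyEx(G,cv2.MORPH_OPEN,np.ones((25,25),np.uint8))
    cs=max(cv2.findContours(G,cv2.RETR_EXTERNAL,cv2.CHAIN_APPROX_NONE)[0],key=cv2.contourArea)
    (c,r),wh,an=cv2.minAreaRect(cs); return np.array([r*g+box[0],c*g+box[2]]),np.array(wh)*g+g,an
E
python3 - <<'E'
from h import *
print(robot.camera_info("wrist")["hand_eye"])
for n in("top","scene"):
    c=cam(n); d=np.load(n+"_d.npy"); P=cloud(c,d); print(n,fitlid(P))
    b=P[(P[:,2]>14)&(P[:,2]<40)&(P[:,0]>380)&(P[:,0]<520)&(P[:,1]>-45)&(P[:,1]<75)]
    r=cv2.minAreaRect(b[:,:2].astype(np.float32)); print("tin",r,np.percentile(b[:,2],90),len(b))
    o=P[(P[:,2]>130)&(P[:,0]>250)&(P[:,0]<800)&(P[:,1]>-550)&(P[:,1]<250)]
    for zl,zh in((130,250),(250,400),(400,700),(700,1100)):
        q=o[(o[:,2]>zl)&(o[:,2]<zh)]; print(zl,zh,len(q),q.min(0).round() if len(q) else "", [ (y0,q[(q[:,1]>y0)&(q[:,1]<y0+100)][:,0].min().round()) for y0 in range(-500,200,100) if ((q[:,1]>y0)&(q[:,1]<y0+100)).any()])
E
```

```text
[[-9.05245997e-04 -9.50555385e-01 -3.10553764e-01  7.97097697e+01]
 [ 9.99999590e-01 -8.66119207e-04 -2.63887799e-04 -1.88133476e-02]
 [-1.81366119e-05 -3.10553876e-01  9.50555779e-01 -1.42285793e+02]
 [ 0.00000000e+00  0.00000000e+00  0.00000000e+00  1.00000000e+00]]
top (array([ 449.64704895, -281.41175842]), array([197.96878052, 164.01379395]), 14.03624439239502)
tin ((454.1486511230469, 10.869815826416016), (105.2350845336914, 62.70014572143555), 14.483704566955566) 30.528992553287935 731
130 250 5884 [ 610. -541.  130.] [(-500, np.float64(687.0)), (-400, np.float64(670.0)), (-200, np.float64(618.0)), (-100, np.float64(610.0)), (0, np.float64(630.0))]
250 400 4095 [ 614. -549.  250.] [(-500, np.float64(669.0)), (-400, np.float64(614.0)), (-300, np.float64(722.0)), (-200, np.float64(721.0)), (-100, np.float64(723.0)), (0, np.float64(718.0)), (100, np.float64(673.0))]
400 700 27480 [ 599. -550.  400.] [(-500, np.float64(650.0)), (-400, np.float64(650.0)), (-300, np.float64(650.0)), (-200, np.float64(631.0)), (-100, np.float64(599.0)), (0, np.float64(609.0)), (100, np.float64(630.0)
[... 271 characters left out ...]
71777344), 20.218605041503906) 28.887877124013663 682
130 250 4922 [ 606. -545.  130.] [(-500, np.float64(688.0)), (-400, np.float64(666.0)), (-300, np.float64(787.0)), (-200, np.float64(619.0)), (-100, np.float64(606.0)), (0, np.float64(626.0))]
250 400 3879 [ 614. -550.  250.] [(-500, np.float64(667.0)), (-400, np.float64(614.0)), (-300, np.float64(720.0)), (-200, np.float64(718.0)), (-100, np.float64(720.0)), (0, np.float64(654.0)), (100, np.float64(669.0))]
400 700 11305 [ 600. -550.  400.] [(-500, np.float64(648.0)), (-400, np.float64(646.0)), (-300, np.float64(647.0)), (-200, np.float64(629.0)), (-100, np.float64(600.0)), (0, np.float64(608.0)), (100, np.float64(627.0))]
700 1100 0  []
```

```bash
cat >> h.py <<'E'
def tool():
    s=robot.observe(); w,x,y,z=s["tool_rot"]; M=R.from_quat([x,y,z,w]).as_matrix()
    return np.array(s["ee_pos"]),np.degrees(np.arctan2(M[1,0],M[0,0])),s,M
def plan(P,psi,way,claw):
    """way: list of (x,y,z,psi); prints rows"""
    P=np.array(P,float)
    out=[]
    for w in way:
        t=np.array(w[:3],float); dpsi=(w[3]-psi+180)%360-180
        n=max(int(np.ceil(max(np.linalg.norm(t-P)/48,abs(dpsi)/8.5))),1); p0=P.copy()
        for k in range(n):
            st=p0+(t-p0)*(k+1)/n-P; a=np.radians(psi); c,s=np.cos(a),np.sin(a)
            r=[claw,round((c*st[0]+s*st[1])/1000,4),round((s*st[0]-c*st[1])/1000,4),round(-st[2]/1000,4),round(-dpsi/n,2)]
            out.append(r); P=P+np.array([c*r[1]+s*r[2],s*r[1]-c*r[2],-r[3]])*1000; psi-=r[4]
    for i in range(0,len(out),5): print("[["+",".join(str(r) for r in out[i:i+5])+"]]")
E
python3 - <<'E'
from h import *
P,psi,s,M=tool(); print(P,psi,M[:,2])
plan(P,psi,[(371,-261,200,166)],1)
E
```

```text
[ 175.78639718 -625.7801815   231.29469889] 15.685726107856654 [ 3.44500661e-05  5.69602739e-05 -9.99999998e-01]
[[[1, np.float64(0.0159), np.float64(-0.0166), np.float64(0.0017), np.float64(-8.35)],[1, np.float64(0.0182), np.float64(-0.0141), np.float64(0.0018), np.float64(-8.35)],[1, np.float64(0.02), np.float64(-0.0113), np.float64(0.0017), np.float64(-8.35)],[1, np.float64(0.0214), np.float64(-0.0083), np.float64(0.0018), np.float64(-8.35)],[1, np.float64(0.0224), np.float64(-0.005), np.float64(0.0017), np.float64(-8.35)]]]
[[[1, np.float64(0.023), np.float64(-0.0018), np.float64(0.0017), np.float64(-8.35)],[1, np.float64(0.0229), np.float64(0.0016), np.float64(0.0018), np.float64(-8.35)],[1, np.float64(0.0224), np.float64(0.0049), np.float64(0.0017), np.float64(-8.35)],[1, np.float64(0.0216), np.float64(0.0081), np.float64(0.0017), np.float64(-8.35)],[1, np.float64(0.0201), np.float64(0.0111), np.float64(0.0018), np.float64(-8.35)]]]
[[[1, np.float64(0.0182), np.float64(0.0139), np.float64(0.0017), np.float64(-8.35)],[1, np.float64(0.0161), np.float64(0.0165), np.float64(0.0018), np.float64(-8.35)],[1, np.float64(0.0135), np.float64(0.0186), np.float64(0.0017), np.float64(-8.35)],[1, np.float64(0.0106), np.float64(0.0204), np.float64(0.0017), np.float64(-8.35)],[1, np.float64(0.0076), np.float64(0.0217), np.float64(0.0018), np.float64(-8.35)]]]
[[[1, np.float64(0.0044), np.float64(0.0225), np.float64(0.0017), np.float64(-8.35)],[1, np.float64(0.001), np.float64(0.023), np.float64(0.0018), np.float64(-8.35)],[1, np.float64(-0.0023), np.float64(0.0229), np.float64(0.0017), np.float64(-8.35)]]]
```

Emit:
{"op": "apply_moves", "data": {
  "moves": [
    [[1,0.016,-0.017,0.002,-8.35],[1,0.018,-0.014,0.002,-8.35],[1,0.02,-0.011,0.002,-8.35],[1,0.021,-0.008,0.002,-8.35],[1,0.022,-0.005,0.002,-8.35]]
  ]
}}

```text
time: 2.05
ee_pos: [230.1, -524.6, 221.4]
tool_rot: [0.0, 0.876, 0.483, -0.0]
wrist_force: [-0.4, -0.4, 0.5]
opening: 85.0
finger_force: 0.0
```

Emit:
{"op": "apply_moves", "data": {
  "moves": [
    [[1,0.023,-0.002,0.002,-8.35],[1,0.023,0.002,0.002,-8.35],[1,0.022,0.005,0.002,-8.35],[1,0.022,0.008,0.002,-8.35],[1,0.02,0.011,0.002,-8.35]]
  ]
}}

```text
time: 2.55
ee_pos: [284.3, -423.3, 211.5]
tool_rot: [0.0, 0.646, 0.763, -0.0]
wrist_force: [0.9, 0.4, -0.6]
opening: 85.2
finger_force: 0.0
```

Emit:
{"op": "apply_moves", "data": {
  "moves": [
    [[1,0.018,0.014,0.002,-8.35],[1,0.016,0.017,0.002,-8.35],[1,0.013,0.019,0.002,-8.35],[1,0.011,0.02,0.002,-8.35],[1,0.008,0.022,0.002,-8.35]]
  ]
}}

```text
time: 3.05
ee_pos: [339.2, -322.0, 201.5]
tool_rot: [0.0, 0.332, 0.943, -0.0]
wrist_force: [0.2, 0.0, -0.1]
opening: 85.6
finger_force: 0.0
```

Emit:
{"op": "apply_moves", "data": {
  "moves": [
    [[1,0.004,0.022,0.002,-8.35],[1,0.001,0.023,0,-8.35],[1,-0.002,0.023,0,-8.35],[1,0,0,0,0]]
  ]
}}

```text
time: 3.45
ee_pos: [372.8, -259.4, 199.7]
tool_rot: [0.001, 0.118, 0.993, 0.001]
wrist_force: [-0.6, -1.5, -0.3]
opening: 85.8
finger_force: 0.0
```

```bash
sed -i 's/str(r) for r/str([float(v) for v in r]) for r/' h.py; python3 - <<'E'
from h import *
P,psi,s,M=tool(); print(P,psi,s["time"],s["q"].round(2),s["wrist_force"])
im,d=robot.grab_frame("wrist"); cv2.imwrite("pics/w1.png",im); np.save("w1.npy",d); c=cam("wrist"); 
for q,z in(("clasp",60),("tab_left_face",48),("tab_right_face",48),("lid_nose",62),("lid_hinge",60)):
    print(q,[(np.round(a["centre"]).tolist(),round(a["conf"],2),onz(c,a["centre"],z).round(1)) for a in robot.mark_of("wrist",q)[:2]])
# orange
hsv=cv2.cvtColor(im,cv2.COLOR_BGR2HSV); m=cv2.inRange(hsv,(3,120,60),(20,255,255))
n,l,st,ce=cv2.connectedComponentsWithStats(m)
for k in range(1,n):
    if st[k,4]>150:
        v,u=np.nonzero(l==k); Q=pts(c,np.c_[u,v],d[v,u]); print(st[k],Q.mean(0).round(1),Q.min(0).round(),Q.max(0).round(), np.percentile(Q[:,2],90))
E
```

```text
[ 372.84819342 -259.44500943  199.74240428] 166.39471940765137 3.45 [ 1.06  0.48 -0.71  2.07  0.45  0.75  1.4 ] [-0.61149186 -1.48387315 -0.29550312]
clasp [([317.0, 195.0], 0.76, array([[ 374.6, -258.3,   60. ]])), ([280.0, 270.0], 0.57, array([[ 442.3, -313.5,   60. ]]))]
tab_left_face [([348.0, 190.0], 0.65, array([[ 380.9, -228.4,   48. ]]))]
tab_right_face [([281.0, 188.0], 0.7, array([[ 362.7, -290.6,   48. ]]))]
lid_nose [([314.0, 166.0], 0.69, array([[ 346.8, -254. ,   62. ]]))]
lid_hinge [([316.0, 167.0], 0.65, array([[ 349. , -253.2,   60. ]])), ([312.0, 331.0], 0.59, array([[ 522.9, -299.8,   60. ]]))]
[    0     0   120   200 11708] [ 103.1 -931.1 -557.6] [-188. -956. -804.] [ 330. -242.  342.] -395.7805833311995
[560  58  46  18 289] [ 380.9  468.4 -549.9] [ 380.  338. -757.] [ 385.  623. -345.] -420.0522076012605
[281 175  15  29 369] [ 364.4 -283.4   55.3] [ 294. -301.   -0.] [ 386. -242.  342.] 57.89235473609273
[333 177  16  29 359] [ 376.9 -236.    57.6] [ 294. -245.   23.] [ 398. -228.  342.] 58.1058433051174
[  5 197  70  28 367] [ 370.5 -852.9 -293.2] [ 294. -924. -442.] [ 371. -242.  342.] -246.11717972876477
```

View pics/w1.png

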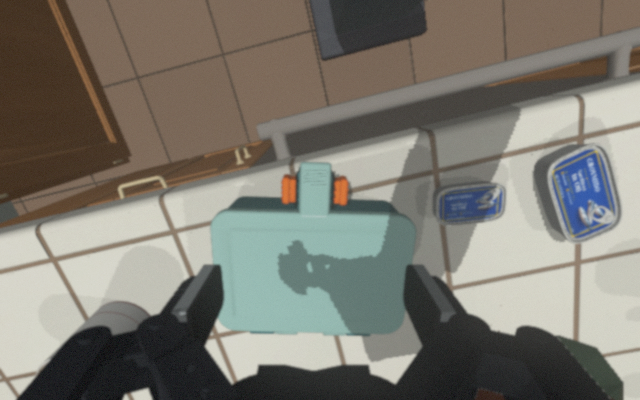

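Wrist view: the clasp is seen from above with the nose at (315,190) and orange tabs at (288,190) and (341,191). The tins are at right, the large one at (585,193). The fingers are at the bottom, nearly symmetric about the nose.

```bash
python3 - <<'E'
from h import *
P0,psi,s,M=tool(); d=np.load("w1.npy"); im=cv2.imread("pics/w1.png"); c=cam("wrist")
hsv=cv2.cvtColor(im,cv2.COLOR_BGR2HSV); m=cv2.inRange(hsv,(3,120,60),(20,255,255)); r=[]
for x0 in(275,328):
    k=np.zeros_like(m); k[172:210,x0:x0+25]=m[172:210,x0:x0+25]; v,u=np.nonzero(k)
    q=onz(c,np.c_[u,v],58)[:,:2]; rr=cv2.minAreaRect(q.astype(np.float32)); print(rr,q.mean(0)); r.append(q.mean(0))
mid=(r[0]+r[1])/2; dv=r[1]-r[0]; print("tab mid",mid,"dist",np.linalg.norm(dv),"yaw",np.degrees(np.arctan2(-dv[0],dv[1])))
P=cloud(c,d); print(fitlid(P,60,75))
a=P[(P[:,2]>60)&(P[:,2]<76)&(P[:,0]>330)&(P[:,0]<373)&(P[:,1]>-300)&(P[:,1]<-220)]
print("nose",cv2.minAreaRect(a[:,:2].astype(np.float32)),np.median(a[:,2]),len(a))
# teal lid colour mask
mm=cv2.inRange(hsv,(75,30,60),(100,255,255)); v,u=np.nonzero(mm); q=onz(c,np.c_[u,v],68)[:,:2]
q=q[(q[:,0]>320)&(q[:,0]<600)&(q[:,1]>-420)&(q[:,1]<-140)]; print(fitlid(np.c_[q,np.full(len(q),68)]))
n=q[q[:,0]<365]; n=n[(abs(n[:,1]+255)<30)]; print("nose col",cv2.minAreaRect(n.astype(np.float32)),np.median(n,0))
mm[:, :]=mm
for row in (165,175,185,195,202):
    w=[u for u in range(290,345) if mm[row,u]]; print(row,w[0],w[-1],onz(c,[[(w[0]+w[-1])/2,row]],68)[0].round(1))
t=P[(P[:,2]>12)&(P[:,2]<45)&(P[:,0]>380)&(P[:,0]<530)&(P[:,1]>-50)&(P[:,1]<80)]; print("tin",cv2.minAreaRect(t[:,:2].astype(np.float32)),len(t))
E
```

```text
((361.75482177734375, -285.2422790527344), (13.204096794128418, 27.13214683532715), 74.75424194335938) [ 362.16427552 -284.8756344 ]
((375.6219787597656, -237.85015869140625), (13.552556991577148, 27.127403259277344), 73.48502349853516) [ 375.46494677 -238.04896424]
tab mid [ 368.81461115 -261.46229932] dist 48.67899848867672 yaw -15.856694200906537
(array([ 453.0853653 , -281.23169708]), array([192.38397217, 158.59191895]), 6.34019136428833)
nose ((358.2720031738281, -258.52911376953125), (35.34763717651367, 35.00127410888672), 76.6686019897461) 68.24800512378368 1126
(array([ 443.29411316, -282.8235321 ]), array([197.96878052, 157.22280884]), 14.03624439239502)
nose col ((355.1238098144531, -257.9374694824219), (31.327505111694336, 28.390649795532227), 74.86834716796875) [ 353.70336663 -258.74969951]
165 301 330 [ 344.  -254.3   68. ]
175 297 332 [ 352.5 -257.3   68. ]
185 298 331 [ 361.4 -259.6   68. ]
195 297 331 [ 370.3 -262.3   68. ]
202 297 331 [ 376.8 -263.9   68. ]
tin ((451.4704895019531, 7.781108856201172), (105.53217315673828, 63.314308166503906), 13.993965148925781) 6168
```

```bash
python3 - <<'E'
from h import *
P0,psi,s,M=tool(); plan(P0,psi,[(368.8,-261.6,196,164.5),(368.8,-261.6,40,164.5)],1)
E
```

```text
[[[1.0, 0.002, 0.001, 0.0033, 1.34],[1.0, 0.0, -0.0, 0.039, -0.0],[1.0, 0.0, -0.0, 0.039, -0.0],[1.0, 0.0, -0.0, 0.039, -0.0],[1.0, 0.0, -0.0, 0.039, -0.0]]]
```

Emit:
{"op": "apply_moves", "data": {
  "moves": [
    [[1,0.002,0.001,0.003,1.9],[1,0,0,0.039,0],[1,0,0,0.039,0],[1,0,0,0.039,0],[1,0,0,0.03,0]]
  ]
}}

```text
time: 4.25
ee_pos: [368.4, -261.1, 47.5]
tool_rot: [-0.001, 0.139, 0.99, 0.0]
wrist_force: [0.4, -0.6, 0.5]
opening: 85.1
finger_force: 0.0
```

```bash
python3 - <<'E'
from h import *
im,d=robot.grab_frame("wrist"); cv2.imwrite("pics/w2.png",im); np.save("w2.npy",d)
P0,psi,s,M=tool(); print(P0,psi,s["wrist_force"]); c=cam("wrist")
hsv=cv2.cvtColor(im,cv2.COLOR_BGR2HSV); m=cv2.inRange(hsv,(3,120,60),(20,255,255)); r=[]
n,l,st,ce=cv2.connectedComponentsWithStats(m)
for k in range(1,n):
    if st[k,4]>150:
        v,u=np.nonzero(l==k); q=onz(c,np.c_[u,v],58)[:,:2].astype(np.float32); print(st[k],cv2.minAreaRect(q))
plan(P0,psi,[(368.8,-261.6,40,164.5)],1)
E
```

```text
[ 366.80496743 -259.88503978   44.44438719] 164.00179550282238 [-0.52919918  1.69335056 -2.50163911]
[    0     0   108   220 10395] ((273.0675964355469, -340.5458984375), (42.59225845336914, 88.8544692993164), 57.0548210144043)
[ 114  159  119   75 1447] ((311.4495544433594, -305.0860900878906), (14.172945022583008, 60.02996063232422), 12.159479141235352)
[   0  189  148   83 2330] ((312.2449645996094, -356.4526672363281), (14.713353157043457, 82.70811462402344), 6.943316459655762)
[ 60 224  52  28 743] ((317.22296142578125, -351.06451416015625), (23.133037567138672, 8.651238441467285), 89.61750030517578)
[ 360  245   28   59 1352] ((371.10223388671875, -231.93931579589844), (12.506916999816895, 30.579557418823242), 74.86849212646484)
[ 257  246   29   60 1426] ((358.6397399902344, -278.0574645996094), (13.044161796569824, 31.119997024536133), 72.39179992675781)
[[[1.0, -0.0024, -0.0011, 0.0044, -0.5]]]
```

View pics/w2.png

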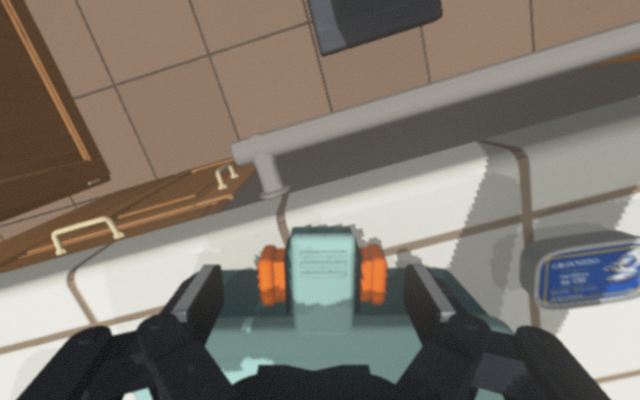

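The wrist view shows the fingers' inner edges at columns 222 and 405 (middle about 313). The tabs span columns 257–388 (middle about 322), so the tool sits about 4 mm too far right. The arm was still settling during the picture, so I'll let it settle and measure again.

Emit:
{"op": "apply_moves", "data": {
  "moves": [
    [[1,0,-0.004,0,0],[1,0,0,0,0],[1,0,0,0,0],[1,0,0,0,0]]
  ]
}}

```text
time: 4.7
ee_pos: [369.0, -265.3, 50.7]
tool_rot: [0.001, 0.139, 0.99, -0.001]
wrist_force: [0.1, 0.1, 0.4]
opening: 85.3
finger_force: 0.0
```

```bash
cat >> h.py <<'E'
def orange(im,c,z=58):
    hsv=cv2.cvtColor(im,cv2.COLOR_BGR2HSV); m=cv2.inRange(hsv,(3,120,60),(20,255,255)); m[:, :240]=0;m[:,420:]=0
    n,l,st,ce=cv2.connectedComponentsWithStats(m); out=[]
    for k in range(1,n):
        if st[k,4]>150:
            v,u=np.nonzero(l==k); q=onz(c,np.c_[u,v],z)[:,:2].astype(np.float32); out.append((st[k],cv2.minAreaRect(q),q))
    return out
E
python3 - <<'E'
from h import *
print(robot.camera_info("wrist")["cx"])
P0,psi,s,M=tool(); c=cam("wrist"); im,d=robot.grab_frame("wrist"); print(P0,psi,s["wrist_force"]); cv2.imwrite("w3.png",im);np.save("w3.npy",d)
Q=orange(im,c); 
for a in Q: print(a[0],a[1])
q=np.array([a[1][0] for a in Q]); print("mid",q.mean(0),"tool",M.T@(np.r_[q.mean(0),40]-P0))
print(tool()[:2])
E
```

```text
313.1130042564732
[ 368.98255096 -265.26420699   50.66930709] 164.03227667097156 [0.05452308 0.07042282 0.40103708]
[ 265  241   29   59 1417] ((362.2505187988281, -280.6343688964844), (13.593491554260254, 31.8791561126709), 72.83306121826172)
[ 366  240   28   59 1310] ((375.2042236328125, -233.3245086669922), (12.861329078674316, 31.80457878112793), 74.68921661376953)
mid [ 368.72737122 -256.97943878] tool [ 2.55347537  7.90306503 10.65635686]
(array([ 368.85251151, -265.1479664 ,   50.4716031 ]), np.float64(164.04225561322562))
```

Emit:
{"op": "apply_moves", "data": {
  "moves": [
    [[1,0.001,0.0078,0,-0.7],[1,0,0,0.0105,0],[1,0,0,0,0],[1,0,0,0,0]]
  ]
}}

```text
time: 5.15
ee_pos: [369.5, -256.3, 39.0]
tool_rot: [-0.0, 0.132, 0.991, 0.0]
wrist_force: [0.0, 0.1, 0.1]
opening: 85.5
finger_force: 0.0
```

```bash
python3 - <<'E'
from h import *
P0,psi,s,M=tool(); c=cam("wrist"); im,d=robot.grab_frame("wrist"); print(P0,psi,s["wrist_force"])
Q=orange(im,c); 
for a in Q: print(a[0],a[1])
q=np.array([a[1][0] for a in Q]); print("mid",q.mean(0),"tool",M.T@(np.r_[q.mean(0),40]-P0))
E
```

```text
[ 369.51589642 -256.2583298    38.9952628 ] 164.8354683551574 [0.04203647 0.14135545 0.0500682 ]
[ 242  254   31   64 1610] ((361.94146728515625, -280.4563293457031), (13.396471977233887, 32.8568000793457), 72.46047973632812)
[ 351  254   31   64 1549] ((374.8238525390625, -233.03781127929688), (13.016605377197266, 32.632835388183594), 74.78558349609375)
mid [ 368.38265991 -256.74707031] tool [ 0.96614107 -0.76809403 -1.00458553]
```

Emit:
{"op": "apply_moves", "data": {
  "moves": [
    [[0.5,0,-0.0006,-0.001,0],[0.42,0,0,0,0],[0.4,0,0,0,0],[0.38,0,0,0,0]]
  ]
}}

```text
time: 5.6
ee_pos: [369.5, -257.3, 40.1]
tool_rot: [0.0, 0.132, 0.991, -0.0]
wrist_force: [-0.2, -0.0, 2.6]
opening: 58.7
finger_force: 2.2
```

Emit:
{"op": "apply_moves", "data": {
  "moves": [
    [[0.34,0,0,0,0],[0.3,0,0,0,0],[0.26,0,0,0,0],[0.22,0,0,0,0],[0.2,0,0,0,0]]
  ]
}}

```text
time: 6.1
ee_pos: [369.5, -257.4, 39.9]
tool_rot: [0.0, 0.132, 0.991, -0.0]
wrist_force: [0.0, 0.2, 5.6]
opening: 51.4
finger_force: 3.6
```

Emit:
{"op": "apply_moves", "data": {
  "moves": [
    [[0.17,0,0,0,0],[0.15,0,0,0,0],[0.15,0,0,0,0]]
  ]
}}

```text
time: 6.4
ee_pos: [369.4, -257.4, 40.1]
tool_rot: [0.0, 0.132, 0.991, -0.0]
wrist_force: [-1.4, 0.3, 8.0]
opening: 49.2
finger_force: 25.2
```

```bash
python3 - <<'E'
from h import *
P0,psi,s,M=tool(); c=cam("wrist"); im,d=robot.grab_frame("wrist"); print(P0,psi,s["wrist_force"],s["opening"])
P=cloud(c,d); 
b=P[(P[:,2]>60)&(P[:,2]<140)&(P[:,0]>330)&(P[:,0]<366)&(abs(P[:,1]+254)<14)]; print("nose z",np.percentile(b[:,2],[5,50,95]))
cv2.imwrite("pics/w4.png",im)
E
```

```text
[ 369.40388003 -257.37967101   40.05027661] 164.7855166805883 [-1.42676041  0.25916702  8.04925968] 49.24376035874085
nose z [101.569056   106.06920436 124.5195922 ]
```

View pics/w4.png

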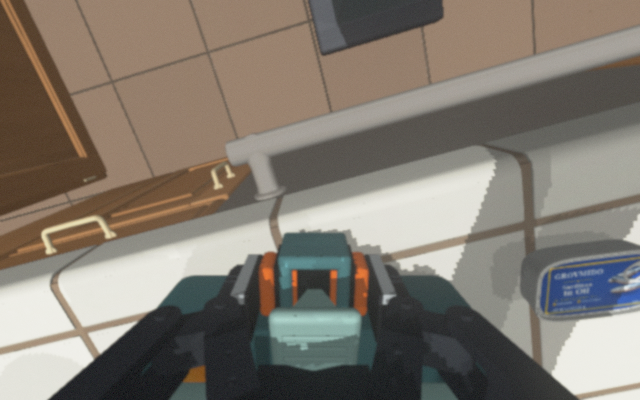

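The lid has sprung up: its nose is at (315,335), above the open housing, and both tabs are pressed in. Next I release the tabs, rise, and take the nose across its width.

Emit:
{"op": "apply_moves", "data": {
  "moves": [
    [[0.6,0,0,0,0],[0.6,0,0,0,0],[0.6,0.004,0,-0.014,0],[0.6,0.004,0,-0.014,0],[0.2,0.004,0,-0.014,0]]
  ]
}}

```text
time: 6.95
ee_pos: [357.0, -253.9, 81.9]
tool_rot: [-0.001, 0.132, 0.991, 0.0]
wrist_force: [0.3, -0.0, -0.1]
opening: 55.2
finger_force: 0.0
```

Emit:
{"op": "apply_moves", "data": {
  "moves": [
    [[-0.1,0,0,0,0],[-0.2,0,0,0,0],[-0.28,0,0,0,0],[-0.3,0,0,0,0],[-0.3,0,0,0,0]]
  ]
}}

```text
time: 7.45
ee_pos: [357.7, -253.9, 81.4]
tool_rot: [-0.0, 0.132, 0.991, 0.0]
wrist_force: [-0.5, 0.4, 0.1]
opening: 29.9
finger_force: 0.0
```

```bash
python3 - <<'E'
from h import *
P0,psi,s,M=tool(); c=cam("wrist"); im,d=robot.grab_frame("wrist"); print(P0,psi,s["wrist_force"],s["opening"])
cv2.imwrite("pics/w5.png",im[180:400,160:480])
E
```

```text
[ 357.65835028 -253.92240062   81.3546521 ] 164.80260336048158 [-0.45300925  0.41449685  0.07999866] 29.865654081738562
```

View pics/w5.png

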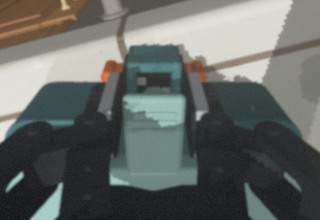

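The nose lies centred between the pads, at about (155,120) in the crop, and the tabs are out. Closing lightly.

Emit:
{"op": "apply_moves", "data": {
  "moves": [
    [[-0.33,0,0,0,0],[-0.35,0,0,0,0],[-0.36,0,0,0,0],[-0.36,0,0,0,0]]
  ]
}}

```text
time: 7.9
ee_pos: [357.8, -253.9, 81.8]
tool_rot: [0.0, 0.132, 0.991, 0.0]
wrist_force: [0.8, 1.2, 0.4]
opening: 27.6
finger_force: 14.6
```

```bash
cat >> h.py <<'E'
def arc(th0,th1,n,claw,r=172,h=5):
    f=lambda t:np.array([70-r*np.cos(t)+h*np.sin(t),60+r*np.sin(t)+h*np.cos(t)])
    T=np.linspace(th0,th1,n+1)
    for i in range(n):
        a=f(T[i+1])-f(T[i]); print(T[i+1].round(2),[claw,round(-a[0]/1000,4),0,round(-a[1]/1000,4),0])
E
python3 -c "
from h import *
arc(.21,1.67,15,-.36)"
```

```text
0.31 [-0.36, np.float64(-0.0048), 0, np.float64(-0.0161), 0]
0.4 [-0.36, np.float64(-0.0063), 0, np.float64(-0.0155), 0]
0.5 [-0.36, np.float64(-0.0078), 0, np.float64(-0.0148), 0]
0.6 [-0.36, np.float64(-0.0092), 0, np.float64(-0.014), 0]
0.7 [-0.36, np.float64(-0.0105), 0, np.float64(-0.013), 0]
0.79 [-0.36, np.float64(-0.0117), 0, np.float64(-0.012), 0]
0.89 [-0.36, np.float64(-0.0128), 0, np.float64(-0.0108), 0]
0.99 [-0.36, np.float64(-0.0138), 0, np.float64(-0.0095), 0]
1.09 [-0.36, np.float64(-0.0147), 0, np.float64(-0.0081), 0]
1.18 [-0.36, np.float64(-0.0154), 0, np.float64(-0.0066), 0]
1.28 [-0.36, np.float64(-0.0159), 0, np.float64(-0.0051), 0]
1.38 [-0.36, np.float64(-0.0164), 0, np.float64(-0.0035), 0]
1.48 [-0.36, np.float64(-0.0166), 0, np.float64(-0.0019), 0]
1.57 [-0.36, np.float64(-0.0167), 0, np.float64(-0.0003), 0]
1.67 [-0.36, np.float64(-0.0167), 0, np.float64(0.0013), 0]
```

Emit:
{"op": "apply_moves", "data": {
  "moves": [
    [[-0.36,-0.0048,0,-0.016,0],[-0.36,-0.0063,0,-0.0155,0],[-0.36,-0.0078,0,-0.0148,0],[-0.36,-0.0092,0,-0.014,0]]
  ]
}}

```text
time: 8.3
ee_pos: [384.3, -261.1, 142.5]
tool_rot: [-0.001, 0.132, 0.991, 0.0]
wrist_force: [0.9, 0.7, -2.8]
opening: 27.6
finger_force: 15.0
```

Emit:
{"op": "apply_moves", "data": {
  "moves": [
    [[-0.36,-0.0105,0,-0.013,0],[-0.36,-0.0117,0,-0.012,0],[-0.36,-0.0128,0,-0.0108,0],[-0.36,-0.0138,0,-0.0095,0]]
  ]
}}

```text
time: 8.7
ee_pos: [430.8, -273.8, 187.6]
tool_rot: [-0.001, 0.132, 0.991, 0.0]
wrist_force: [0.4, 0.9, -3.0]
opening: 27.9
finger_force: 15.9
```

```bash
python3 - <<'E'
from h import *
P0,psi,s,M=tool(); print(P0,s["wrist_force"],s["ft_torque"],s["opening"],s["finger_force"])
im,d=robot.grab_frame("scene"); c=cam("scene")
P=cloud(c,d); a=P[(P[:,0]>330)&(P[:,0]<620)&(P[:,1]>-420)&(P[:,1]<-150)&(P[:,2]>70)&(P[:,2]<230)]
cv2.imwrite("pics/s2.png",cv2.resize(im[80:300,230:510],None,fx=2.6,fy=2.6))
E
```

```text
[ 430.84731895 -273.78244355  187.63174466] [ 0.43530585  0.91824433 -3.04773491] [ 0.25314002  0.22918485 -0.00111737] 27.926335114942063 15.927294194698334
```

View pics/s2.png

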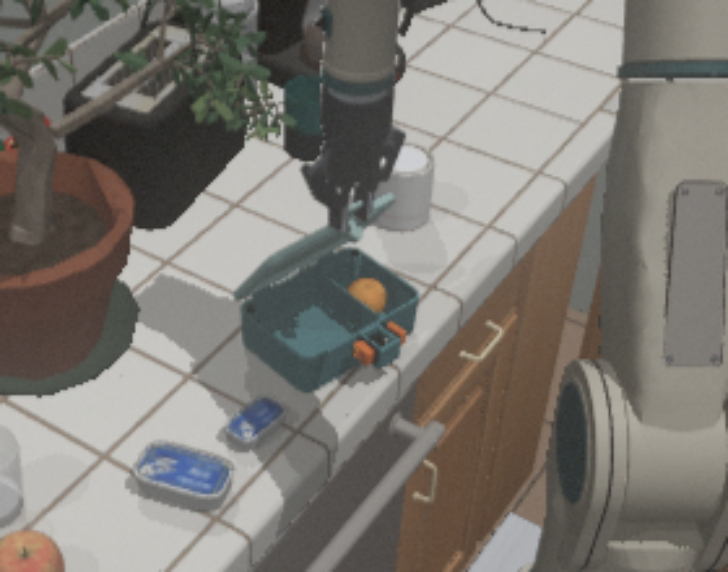

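The lid is swinging up in the grip with its nose at (365,215), and the box stands in place. The mandarin is in its compartment at (368,293). Continuing.

Emit:
{"op": "apply_moves", "data": {
  "moves": [
    [[-0.36,-0.0147,0,-0.008,0],[-0.36,-0.0154,0,-0.0066,0],[-0.36,-0.0159,0,-0.005,0],[-0.36,-0.0164,0,-0.0035,0]]
  ]
}}

```text
time: 9.15
ee_pos: [491.6, -290.4, 210.9]
tool_rot: [-0.001, 0.132, 0.991, 0.0]
wrist_force: [-1.3, 1.9, 1.1]
opening: 27.6
finger_force: 16.9
```

Emit:
{"op": "apply_moves", "data": {
  "moves": [
    [[-0.36,-0.0166,0,-0.002,0],[-0.36,-0.0167,0,0,0],[-0.36,-0.0167,0,0.0013,0],[-0.36,-0.016,0,0.0026,0],[-0.36,0,0,0,0]]
  ]
}}

```text
time: 9.65
ee_pos: [557.7, -308.3, 208.7]
tool_rot: [0.001, 0.132, 0.991, -0.0]
wrist_force: [1.1, 0.7, 5.3]
opening: 27.6
finger_force: 18.1
```

Emit:
{"op": "apply_moves", "data": {
  "moves": [
    [[-0.25,0,0,0,0],[0,0,0,0,0],[0.2,0,0,0,0],[0.2,0,0,-0.03,0],[0.2,0.02,0,-0.04,0]]
  ]
}}

```text
time: 10.15
ee_pos: [536.1, -302.6, 277.2]
tool_rot: [-0.001, 0.132, 0.991, 0.001]
wrist_force: [0.1, 0.3, 0.7]
opening: 51.3
finger_force: 0.0
```

```bash
python3 - <<'E'
from h import *
P0,psi,s,M=tool(); print(P0,s["wrist_force"],psi)
for n in("top",):
    im,d=robot.grab_frame(n); c=cam(n); P=cloud(c,d)
    b=P[(P[:,2]>14)&(P[:,2]<40)&(P[:,0]>380)&(P[:,0]<520)&(P[:,1]>-45)&(P[:,1]<75)]; print("tin",cv2.minAreaRect(b[:,:2].astype(np.float32)))
    yaw=np.radians(-15.2); ux=np.array([np.cos(yaw),np.sin(yaw)]); uy=np.array([-ux[1],ux[0]]); o=np.array([368.9,-256.9])+85*ux
    print("box",o)
    L=np.c_[(P[:,:2]-o)@ux,(P[:,:2]-o)@uy,P[:,2]]; a=L[(abs(L[:,1])<110)&(L[:,0]>-120)&(L[:,0]<150)&(L[:,2]>40)&(L[:,2]<300)]
    rim=a[(a[:,2]<64)&(a[:,2]>50)&(a[:,0]<40)]; print("rim y",np.percentile(rim[:,1],[1,99]),"x",np.percentile(rim[:,0],[1]))
    for y0 in(-80,-40,40,80):
        q=a[(abs(a[:,1]-y0)<15)&(a[:,2]>90)]; print(y0,len(q), q[:,0].min().round() if len(q) else "",q[:,2].max().round() if len(q) else "")
plan(P0,psi,[(530,-250,P0[2],psi),(452,9,150,194)],1)
E
```

```text
[ 536.06090686 -302.61356747  277.23064696] [0.12819137 0.30648459 0.69019876] 164.79763402625048
tin ((453.7763977050781, 11.108901977539062), (104.91635131835938, 62.68825912475586), 15.174012184143066)
box [ 450.92640203 -279.18608018]
rim y [-62.79069401  93.42758678] x [-97.19464072]
-80 0  
-40 6 85.0 107.0
40 198 79.0 299.0
80 221 79.0 198.0
[[[1.0, 0.0098, 0.0246, -0.0, -0.0],[1.0, 0.0098, 0.0246, -0.0, -0.0],[1.0, 0.0205, 0.0328, 0.0182, -4.17],[1.0, 0.018, 0.0342, 0.0182, -4.17],[1.0, 0.0155, 0.0354, 0.0181, -4.17]]]
[[[1.0, 0.0129, 0.0364, 0.0182, -4.17],[1.0, 0.0102, 0.0373, 0.0182, -4.17],[1.0, 0.0074, 0.0379, 0.0182, -4.17],[1.0, 0.0047, 0.0383, 0.0181, -4.17]]]
```

Emit:
{"op": "apply_moves", "data": {
  "moves": [
    [[1,0.01,0.025,0,0],[1,0.01,0.025,0,0],[1,0.02,0.033,0.018,-4.2],[1,0.018,0.034,0.018,-4.2],[1,0.0155,0.0355,0.018,-4.2]]
  ]
}}

```text
time: 10.7
ee_pos: [496.2, -137.3, 224.3]
tool_rot: [0.0, 0.022, 1.0, -0.0]
wrist_force: [0.6, 1.0, -0.8]
opening: 85.6
finger_force: 0.0
```

Emit:
{"op": "apply_moves", "data": {
  "moves": [
    [[1,0.013,0.0365,0.018,-4.2],[1,0.01,0.037,0.018,-4.2],[1,0.0074,0.038,0.018,-4.2],[1,0.0047,0.038,0.018,-4.2],[1,0,0,0,0]]
  ]
}}

```text
time: 11.2
ee_pos: [449.5, 14.1, 151.6]
tool_rot: [-0.001, -0.129, 0.992, 0.001]
wrist_force: [0.0, -1.4, 0.8]
opening: 85.5
finger_force: 0.0
```

Emit:
{"op": "apply_moves", "data": {
  "moves": [
    [[1,0,0,0,0],[1,0,0,0,0]]
  ]
}}

```text
time: 11.4
ee_pos: [453.0, 8.0, 152.9]
tool_rot: [0.0, -0.123, 0.992, -0.0]
wrist_force: [0.0, -0.2, 0.4]
opening: 85.6
finger_force: 0.0
```

```bash
python3 - <<'E'
from h import *
P0,psi,s,M=tool(); c=cam("wrist"); im,d=robot.grab_frame("wrist"); print(P0,psi)
P=cloud(c,d); b=P[(P[:,2]>14)&(P[:,2]<40)&(P[:,0]>380)&(P[:,0]<520)&(P[:,1]>-45)&(P[:,1]<75)]
r=cv2.minAreaRect(b[:,:2].astype(np.float32)); print("tin",r,np.percentile(b[:,2],[50,90]),len(b))
w=(r[2]-90 if r[1][0]<r[1][1] else r[2]); psi1=180+w; print(w)
plan(P0,psi,[(*r[0],P0[2],psi1),(*r[0],12,psi1)],1)
cv2.imwrite("pics/w6.png",im)
E
```

```text
[453.00569943   8.04351105 152.89103707] -165.9256633192425
tin ((451.2825622558594, 13.16006851196289), (104.50000762939453, 62.84852600097656), 14.3967866897583) [26.54122404 27.96843358] 7584
14.3967866897583
[[[1.0, 0.0004, 0.0054, -0.0, -0.32],[1.0, 0.0, -0.0, 0.047, -0.0],[1.0, 0.0, -0.0, 0.0469, -0.0],[1.0, 0.0, -0.0, 0.047, -0.0]]]
```

View pics/w6.png

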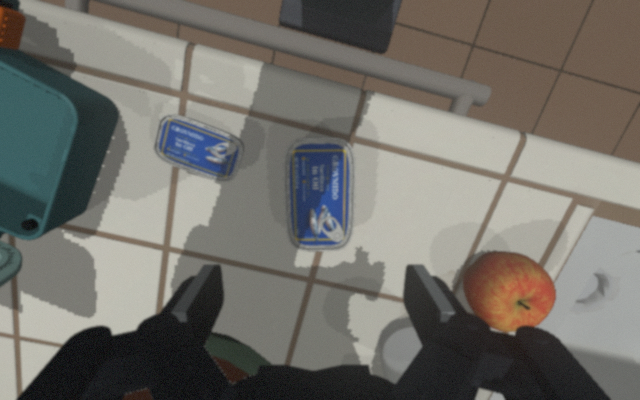

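The tin is at (321,193), upright in the view and clear of the small tin at (200,148) and the apple at (510,290). Descending to grip it.

Emit:
{"op": "apply_moves", "data": {
  "moves": [
    [[1,0,0.0054,0,-0.4],[1,0,0,0.047,0],[1,0,0,0.047,0],[1,0,0,0.038,0],[1,0,0,0.0145,0]]
  ]
}}

```text
time: 11.95
ee_pos: [449.9, 13.7, 3.5]
tool_rot: [-0.002, -0.127, 0.992, -0.0]
wrist_force: [0.1, -0.6, 1.1]
opening: 85.2
finger_force: 0.0
```

Emit:
{"op": "apply_moves", "data": {
  "moves": [
    [[0.6,0,0,0,0],[0.5,0,0,0,0],[0.4,0,0,0,0],[0.4,0,0,0,0]]
  ]
}}

```text
time: 12.35
ee_pos: [452.1, 14.2, 7.2]
tool_rot: [0.001, -0.126, 0.992, 0.0]
wrist_force: [-0.1, 0.8, -1.5]
opening: 60.4
finger_force: 9.4
```

```bash
python3 - <<'E'
from h import *
P0,psi,s,M=tool(); print(P0,psi)
plan(P0,psi,[(*P0[:2],130,psi),(458.8,-250.2,130,164.8)],.3)
E
```

```text
[452.10420247  14.22940578   7.16695233] -165.4736291119327
[[[0.3, -0.0, 0.0, -0.0409, -0.0],[0.3, -0.0, 0.0, -0.041, -0.0],[0.3, -0.0, 0.0, -0.0409, -0.0],[0.3, 0.01, -0.0429, -0.0, 4.95],[0.3, 0.0062, -0.0437, -0.0, 4.95]]]
[[[0.3, 0.0024, -0.044, -0.0, 4.95],[0.3, -0.0013, -0.0441, -0.0, 4.95],[0.3, -0.0052, -0.0438, -0.0, 4.95],[0.3, -0.0089, -0.0431, -0.0, 4.95]]]
```

Emit:
{"op": "apply_moves", "data": {
  "moves": [
    [[0.35,0,0,0,0],[0.3,0,0,0,0],[0.3,0,0,-0.041,0],[0.3,0,0,-0.041,0],[0.3,0,0,-0.041,0]]
  ]
}}

```text
time: 12.85
ee_pos: [450.8, 14.3, 131.0]
tool_rot: [-0.0, -0.127, 0.992, 0.0]
wrist_force: [0.8, -0.8, -1.8]
opening: 58.5
finger_force: 65.6
```

Emit:
{"op": "apply_moves", "data": {
  "moves": [
    [[0.3,0.01,-0.043,0,4.95],[0.3,0.006,-0.0437,0,4.95],[0.3,0.0024,-0.044,0,4.95],[0.3,-0.0013,-0.044,0,4.95],[0.3,-0.005,-0.0438,0,4.95]]
  ]
}}

```text
time: 13.35
ee_pos: [456.8, -208.1, 130.0]
tool_rot: [0.001, 0.091, 0.996, -0.0]
wrist_force: [1.1, -0.1, -1.0]
opening: 58.4
finger_force: 65.6
```

Emit:
{"op": "apply_moves", "data": {
  "moves": [
    [[0.3,-0.009,-0.043,0,4.95],[0.3,0,0,0,0],[0.3,0,0,0,0],[0.3,0,0,0,0]]
  ]
}}

```text
time: 13.75
ee_pos: [458.4, -248.6, 129.5]
tool_rot: [0.0, 0.131, 0.991, 0.0]
wrist_force: [-0.4, 0.4, -1.2]
opening: 58.4
finger_force: 65.6
```

```bash
python3 - <<'E'
from h import *
P0,psi,s,M=tool(); c=cam("wrist"); im,d=robot.grab_frame("wrist"); print(P0,psi,s["wrist_force"],s["opening"]); np.save("w7.npy",d)
cv2.imwrite("w7.png",im)
P=cloud(c,d); yaw=np.radians(-15.2); ux=np.array([np.cos(yaw),np.sin(yaw)]); uy=np.array([-ux[1],ux[0]]); o=np.array([450.9,-279.2])
Q=orange(im,c)
for a in Q: print(a[0],(a[1][0]-o)@ux,(a[1][0]-o)@uy)
# draw predicted compartment rim (z58), tabs and tin
def W(L): L=np.array(L,float); return np.c_[o+L[:,:1]*ux+L[:,1:2]*uy,L[:,2]]
for L,col in (([[-65,-95,58],[-65,95,58],[65,95,58],[65,-95,58]],(0,0,255)),([[-61,-31,50],[-61,91,50],[61,91,50],[61,-31,50]],(0,255,0))):
    cv2.polylines(im,[proj(c,W(L)).round().astype(int)],True,col,1)
cv2.imwrite("pics/w7.png",im)
plan(P0,psi,[(458.8,-250.2,P0[2],164.8)],.3)
E
```

```text
[ 458.371801   -248.5619682   129.54227248] 164.9925527089854 [-0.41588535  0.37602352 -1.17844603] 58.42098637373172
[292  82  22  42 761] -80.55032600367679 24.48966336480957
[[[0.3, -0.0008, -0.0015, -0.0, 0.19]]]
```

View pics/w7.png

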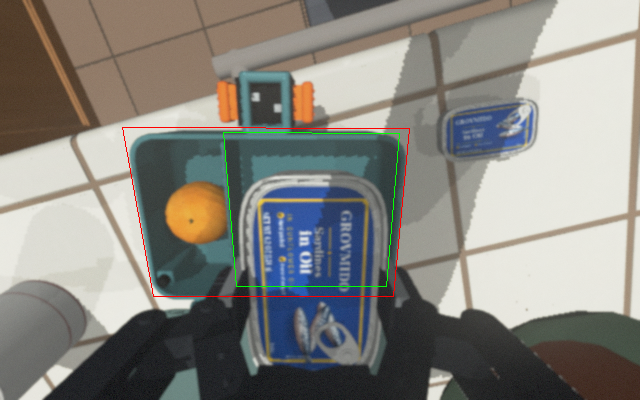

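The tin is in the grip at (315,270) over the large compartment. The predicted rim matches within about 3 mm. The mandarin is at (197,213), and the tabs are out at (228,103) and (303,103). Lowering.

Emit:
{"op": "apply_moves", "data": {
  "moves": [
    [[0.3,-0.001,-0.0015,0.03,0.2],[0.3,0,0,0.035,0],[0.3,0,0,0.03,0],[0.3,0,0,0.016,0],[0.3,0,0,0.004,0]]
  ]
}}

```text
time: 14.3
ee_pos: [458.2, -249.4, 12.7]
tool_rot: [-0.002, 0.132, 0.991, 0.001]
wrist_force: [-0.7, -0.0, -0.8]
opening: 58.1
finger_force: 65.6
```

Emit:
{"op": "apply_moves", "data": {
  "moves": [
    [[0.3,0,0,0.002,0],[0.3,0,0,0,0],[0.4,0,0,0,0],[0.5,0,0,0,0]]
  ]
}}

```text
time: 14.7
ee_pos: [459.6, -251.9, 13.1]
tool_rot: [0.001, 0.133, 0.991, -0.0]
wrist_force: [-0.1, 0.5, 0.3]
opening: 64.1
finger_force: 0.0
```

```bash
python3 - <<'E'
from h import *
P0,psi,s,M=tool(); print(P0,psi,s["wrist_force"])
plan(P0,psi,[(*P0[:2],280,psi),(560.5,-309,280,164.8)],.6)
E
```

```text
[ 459.63442254 -251.86350067   13.0821319 ] 164.6824014191974 [-0.0744425   0.5427484   0.31824076]
[[[0.6, 0.0, 0.0, -0.0445, -0.0],[0.6, 0.0, 0.0, -0.0445, -0.0],[0.6, 0.0, 0.0, -0.0445, -0.0],[0.6, 0.0, 0.0, -0.0444, -0.0],[0.6, 0.0, 0.0, -0.0445, -0.0]]]
[[[0.6, 0.0, 0.0, -0.0445, -0.0],[0.6, -0.0375, -0.0095, -0.0, -0.04],[0.6, -0.0374, -0.0095, -0.0, -0.04],[0.6, -0.0375, -0.0095, -0.0, -0.04]]]
```

Emit:
{"op": "apply_moves", "data": {
  "moves": [
    [[0.6,0,0,0,0],[0.6,0,0,-0.02,0],[0.6,0,0,-0.04,0],[0.6,0,0,-0.048,0],[0.6,0,0,-0.048,0]]
  ]
}}

```text
time: 15.2
ee_pos: [458.5, -251.3, 169.9]
tool_rot: [-0.0, 0.133, 0.991, 0.0]
wrist_force: [0.8, -0.4, -0.1]
opening: 68.6
finger_force: 0.0
```

```bash
python3 - <<'E'
from h import *
P0,psi,s,M=tool(); c=cam("wrist"); im,d=robot.grab_frame("wrist"); print(P0,psi)
cv2.imwrite("pics/w8.png",im)
plan(P0,psi,[(*P0[:2],280,psi),(560.5,-309,280,164.8),(560.5,-309,208.5,164.8)],.4)
E
```

```text
[ 458.48906261 -251.33188869  169.89210408] 164.69928915803237
[[[0.4, 0.0, 0.0, -0.0367, -0.0],[0.4, 0.0, 0.0, -0.0367, -0.0],[0.4, 0.0, 0.0, -0.0367, -0.0],[0.4, -0.0379, -0.0096, -0.0, -0.03],[0.4, -0.0378, -0.0096, -0.0, -0.03]]]
[[[0.4, -0.0379, -0.0096, -0.0, -0.03],[0.4, 0.0, 0.0, 0.0357, -0.01],[0.4, 0.0, 0.0, 0.0358, -0.01]]]
```

View pics/w8.png

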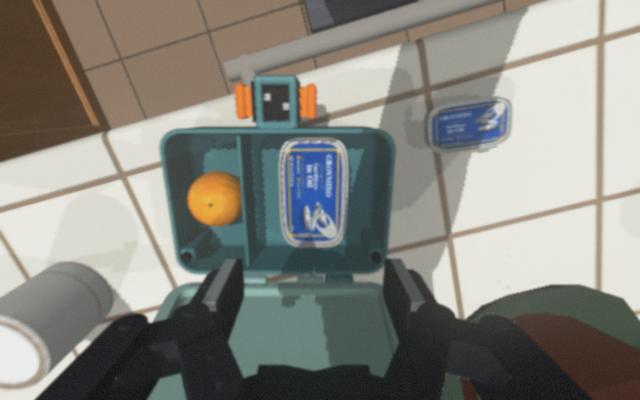

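The tin lies flat in the large compartment at (315,193), the mandarin is at (215,198), and the lid stands open at (280,330). The picture count is now at (actually one past) the limit of 10, so I'll continue on numbers alone. Back to the nose.

Emit:
{"op": "apply_moves", "data": {
  "moves": [
    [[0.4,0,0,-0.037,0],[0.3,0,0,-0.037,0],[0.2,0,0,-0.037,0],[0.2,-0.038,-0.0096,0,0],[0.2,-0.038,-0.0096,0,0]]
  ]
}}

```text
time: 15.75
ee_pos: [528.0, -291.4, 281.8]
tool_rot: [0.002, 0.134, 0.991, -0.002]
wrist_force: [-0.4, -0.2, 0.7]
opening: 51.3
finger_force: 0.0
```

Emit:
{"op": "apply_moves", "data": {
  "moves": [
    [[0.2,-0.038,-0.0096,0,0],[0.2,0,0,0,0],[0.2,0,0,0,0],[0.2,0,0,0,0]]
  ]
}}

```text
time: 16.15
ee_pos: [560.4, -308.7, 279.1]
tool_rot: [-0.001, 0.133, 0.991, 0.0]
wrist_force: [0.1, 0.3, -0.1]
opening: 51.3
finger_force: 0.0
```

```bash
python3 - <<'E'
from h import *
P0,psi,s,M=tool(); print(P0,psi,s["opening"])
c=cam("wrist"); im,d=robot.grab_frame("wrist"); P=cloud(c,d); 
yaw=np.radians(-15.2); ux=np.array([np.cos(yaw),np.sin(yaw)]); uy=np.array([-ux[1],ux[0]]); o=np.array([450.9,-279.2])
for n in("wrist","top","scene"):
    if n!="wrist": c=cam(n); im,d=robot.grab_frame(n); P=cloud(c,d)
    L=np.c_[(P[:,:2]-o)@ux,(P[:,:2]-o)@uy,P[:,2]]; a=L[(L[:,0]>60)&(L[:,0]<135)&(abs(L[:,1])<25)&(L[:,2]>205)&(L[:,2]<246)]
    print(n,len(a),np.percentile(a,[2,50,98],axis=0).round(1).tolist() if len(a) else "")
E
```

```text
[ 560.40478141 -308.69715445  279.14502326] 164.73250490179873 51.290078915619205
wrist 2118 [[82.6, -12.8, 207.2], [113.0, 0.1, 222.1], [121.6, 13.0, 239.2]]
top 156 [[84.5, -13.2, 207.9], [113.8, -0.5, 222.8], [123.4, 12.2, 241.6]]
scene 119 [[81.5, -12.5, 206.7], [113.8, 4.1, 220.7], [121.9, 14.8, 238.5]]
```

Emit:
{"op": "apply_moves", "data": {
  "moves": [
    [[0.2,0,0,0.035,0],[0.1,0,0,0.0355,0],[-0.1,0,0,0,0],[-0.25,0,0,0,0],[-0.32,0,0,0,0]]
  ]
}}

```text
time: 16.8
ee_pos: [562.6, -309.6, 210.9]
tool_rot: [0.002, 0.133, 0.991, -0.0]
wrist_force: [0.4, -0.0, 0.5]
opening: 29.1
finger_force: 0.0
```

Emit:
{"op": "apply_moves", "data": {
  "moves": [
    [[-0.35,0,0,0,0],[-0.36,0,0,0,0],[-0.36,0,0,0,0]]
  ]
}}

```text
time: 17.1
ee_pos: [562.7, -309.7, 210.9]
tool_rot: [0.002, 0.133, 0.991, -0.001]
wrist_force: [0.1, 0.7, 7.6]
opening: 27.6
finger_force: 15.3
```

```bash
python3 -c "
from h import *
P,psi,s,M=tool(); print(P,psi)
arc(1.8,.24,16,-.36)"
```

```text
[ 562.70942629 -309.65924861  210.91581457] 164.68045367954144
1.7 [-0.36, np.float64(0.0164), 0, np.float64(-0.0035), 0]
1.6 [-0.36, np.float64(0.0167), 0, np.float64(-0.0019), 0]
1.51 [-0.36, np.float64(0.0168), 0, np.float64(-0.0002), 0]
1.41 [-0.36, np.float64(0.0167), 0, np.float64(0.0014), 0]
1.31 [-0.36, np.float64(0.0165), 0, np.float64(0.003), 0]
1.22 [-0.36, np.float64(0.0161), 0, np.float64(0.0046), 0]
1.12 [-0.36, np.float64(0.0156), 0, np.float64(0.0062), 0]
1.02 [-0.36, np.float64(0.0149), 0, np.float64(0.0076), 0]
0.92 [-0.36, np.float64(0.0141), 0, np.float64(0.0091), 0]
0.82 [-0.36, np.float64(0.0132), 0, np.float64(0.0104), 0]
0.73 [-0.36, np.float64(0.0121), 0, np.float64(0.0116), 0]
0.63 [-0.36, np.float64(0.0109), 0, np.float64(0.0127), 0]
0.53 [-0.36, np.float64(0.0096), 0, np.float64(0.0137), 0]
0.44 [-0.36, np.float64(0.0082), 0, np.float64(0.0146), 0]
0.34 [-0.36, np.float64(0.0068), 0, np.float64(0.0153), 0]
0.24 [-0.36, np.float64(0.0052), 0, np.float64(0.0159), 0]
```

Emit:
{"op": "apply_moves", "data": {
  "moves": [
    [[-0.36,0.0164,0,-0.0035,0],[-0.36,0.0167,0,-0.002,0],[-0.36,0.0168,0,0,0],[-0.36,0.0167,0,0.0014,0]]
  ]
}}

```text
time: 17.5
ee_pos: [498.1, -292.1, 214.3]
tool_rot: [0.002, 0.133, 0.991, -0.001]
wrist_force: [1.1, -0.9, -1.1]
opening: 27.6
finger_force: 15.4
```

Emit:
{"op": "apply_moves", "data": {
  "moves": [
    [[-0.36,0.0165,0,0.003,0],[-0.36,0.016,0,0.0046,0],[-0.36,0.0156,0,0.006,0],[-0.36,0.015,0,0.0076,0]]
  ]
}}

```text
time: 17.9
ee_pos: [436.8, -275.4, 192.6]
tool_rot: [0.002, 0.133, 0.991, -0.001]
wrist_force: [1.5, -1.9, -1.4]
opening: 27.7
finger_force: 15.3
```

Emit:
{"op": "apply_moves", "data": {
  "moves": [
    [[-0.36,0.014,0,0.009,0],[-0.36,0.013,0,0.0104,0],[-0.36,0.012,0,0.0116,0],[-0.36,0.011,0,0.0127,0]]
  ]
}}

```text
time: 18.3
ee_pos: [387.8, -262.0, 148.3]
tool_rot: [0.001, 0.133, 0.991, -0.0]
wrist_force: [-0.6, -0.5, -0.5]
opening: 27.6
finger_force: 14.8
```

Emit:
{"op": "apply_moves", "data": {
  "moves": [
    [[-0.36,0.0096,0,0.0137,0],[-0.36,0.008,0,0.0146,0],[-0.36,0.007,0,0.015,0],[-0.36,0.005,0,0.014,0],[-0.36,0,0,0,0]]
  ]
}}

```text
time: 18.8
ee_pos: [358.5, -253.9, 89.9]
tool_rot: [-0.001, 0.133, 0.991, 0.0]
wrist_force: [-2.7, 2.4, 0.5]
opening: 27.5
finger_force: 14.8
```

Emit:
{"op": "apply_moves", "data": {
  "moves": [
    [[-0.2,0,0,0,0],[0,0,0,0,0],[0.2,0,0,0,0],[0.2,0,0,-0.03,0],[0.2,0,0,-0.03,0]]
  ]
}}

```text
time: 19.3
ee_pos: [359.3, -253.8, 151.3]
tool_rot: [-0.001, 0.133, 0.991, 0.001]
wrist_force: [-0.3, -1.5, 0.2]
opening: 51.2
finger_force: 0.0
```

```bash
cat > lid.py <<'E'
from h import *
P0,psi,s,M=tool(); print(P0,psi,s["wrist_force"])
yaw=np.radians(-15.2); ux=np.array([np.cos(yaw),np.sin(yaw)]); uy=np.array([-ux[1],ux[0]]); o=np.array([450.9,-279.2])
for n in("top","scene"):
    c=cam(n); im,d=robot.grab_frame(n); P=cloud(c,d)
    L=np.c_[(P[:,:2]-o)@ux,(P[:,:2]-o)@uy,P[:,2]]; 
    a=L[(abs(L[:,0])<55)&(L[:,1]>25)&(L[:,1]<85)&(L[:,2]>50)&(L[:,2]<130)]
    if len(a)>20: p=np.polyfit(a[:,0],a[:,2],1); print(n,"lid angle",-np.arctan(p[0]).round(3),"z at -60",np.polyval(p,-60).round(1),len(a))
    r=L[(abs(L[:,0])<150)&(abs(L[:,1])<130)&(L[:,2]>45)&(L[:,2]<115)]
    print(" edges y",np.percentile(r[(r[:,0]>-50)&(r[:,0]<50)][:,1],[1,99]).round(1),"back x",np.percentile(r[abs(r[:,1]-60)<25][:,0],[1,99]).round(1))
    for k in(-1,0):
        pass
E
python3 lid.py; python3 - <<'E'
from h import *
P0,psi,s,M=tool(); yaw=np.radians(-15.2); t=np.array([450.9,-279.2])-54*np.array([np.cos(yaw),np.sin(yaw)])
plan(P0,psi,[(*t,P0[2]-0,psi)],-1); print(t)
E
```

```text
[ 359.25186717 -253.75926143  151.25222333] 164.71645044799266 [-0.33755075 -1.48771265  0.15125776]
top lid angle 0.221 z at -60 97.8 748
 edges y [-95.5  95.5] back x [-58.5  77.6]
scene lid angle 0.207 z at -60 94.9 379
 edges y [-92.4  99.6] back x [-62.7  72.4]
[[[-1.0, -0.0382, 0.0003, -0.0, -0.0]]]
[ 398.7891093  -265.04178435]
```

Emit:
{"op": "apply_moves", "data": {
  "moves": [
    [[-1,-0.019,0,0,0],[-1,-0.019,0,0,0],[-1,0,0,0,0],[-1,0,0,0.04,0],[-1,0,0,0.01,0]]
  ]
}}

```text
time: 19.9
ee_pos: [393.3, -263.4, 98.2]
tool_rot: [-0.003, 0.133, 0.991, 0.001]
wrist_force: [-0.5, -0.2, -0.0]
opening: 0.1
finger_force: 0.1
```

Emit:
{"op": "apply_moves", "data": {
  "moves": [
    [[-1,0,0,0.008,0],[-1,0,0,0.008,0],[-1,0,0,0.006,0],[-1,0,0,0.005,0],[-1,0,0,0,0]]
  ]
}}

```text
time: 20.4
ee_pos: [396.0, -264.3, 73.5]
tool_rot: [-0.0, 0.133, 0.991, -0.0]
wrist_force: [-0.3, 0.3, 1.6]
opening: -0.3
finger_force: 0.6
```

Emit:
{"op": "apply_moves", "data": {
  "moves": [
    [[-1,0,0,0.002,0],[-1,0,0,0.002,0],[-1,0,0,0.002,0],[-1,0,0,0.001,0],[-1,0,0,0,0]]
  ]
}}

```text
time: 20.9
ee_pos: [396.5, -264.5, 67.7]
tool_rot: [0.0, 0.133, 0.991, -0.001]
wrist_force: [-2.5, 0.6, 15.1]
opening: -0.3
finger_force: 7.4
```

Emit:
{"op": "apply_moves", "data": {
  "moves": [
    [[-1,0,0,0.001,0],[-1,0,0,0,0]]
  ]
}}

```text
time: 21.1
ee_pos: [396.5, -264.5, 67.4]
tool_rot: [0.001, 0.133, 0.991, -0.001]
wrist_force: [-3.9, 2.1, 23.7]
opening: -0.1
finger_force: 11.9
```

Emit:
{"op": "apply_moves", "data": {
  "moves": [
    [[-1,0,0,-0.003,0],[-1,0,0,-0.02,0],[-1,0,0,-0.04,0],[-1,0.03,0,-0.03,0],[-1,0.01,0,0,0]]
  ]
}}

```text
time: 21.6
ee_pos: [357.0, -254.0, 161.0]
tool_rot: [0.001, 0.133, 0.991, -0.001]
wrist_force: [-0.3, -0.3, -0.9]
opening: -0.2
finger_force: 0.0
```

```bash
python3 lid.py; python3 - <<'E'
from h import *
c=cam("wrist"); im,d=robot.grab_frame("wrist"); Q=orange(im,c)
for a in Q: print(a[0],a[1])
q=np.array([a[1][0] for a in Q]);
print(q.mean(0), [np.linalg.norm(x-y) for x in q for y in q])
for k in ("mug","apple","glass"): print(k,[(np.round(a["centre"]).tolist(),round(a["conf"],2)) for a in robot.mark_of("top",k)[:2]])
print(robot.observe()["time"])
E
```

```text
[ 356.99932176 -253.96545245  160.96755483] 164.6603891673481 [-0.25074143 -0.28213389 -0.92698124]
top lid angle 0.01 z at -60 69.0 751
 edges y [-95.8  95.5] back x [-60.8  77.7]
scene lid angle 0.006 z at -60 67.1 464
 edges y [-92.4  99.1] back x [-64.1  73.7]
[277 206  17  33 491] ((363.4156188964844, -280.429931640625), (13.402998924255371, 28.496623992919922), 73.4311294555664)
[336 206  17  33 481] ((376.4245300292969, -233.16786193847656), (13.32528305053711, 28.499034881591797), 75.86653900146484)
[ 369.92007446 -256.79889679] [np.float64(0.0), np.float64(49.01974093558788), np.float64(49.01974093558788), np.float64(0.0)]
mug [([444.0, 191.0], 0.79)]
apple []
glass []
21.9
```

```bash
python3 -c "
from workcell import robot
print(robot.close_job())"
```

```text
the job is handed in; nothing more can be done
None
```

The tin lies flat in the large compartment, and the lid is down with the clasp shut: lid angle about 0.01 rad, both tabs out, box not shifted. I handed the job in at about 22 s, but viewed 11 pictures, one over the limit of 10. After closing, the mug, apple and glass were not re-checked, beyond the mug being detected near where it first stood; the arm never touched any of them.

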